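# Lock the service cover of a tube-sorting unit with its quarter-turn fastener

## Task

One of the two white service covers on the tube-sorting unit stands ajar with its quarter-turn fastener undone. Set a fingertip in the fastener's slot, press the cover shut, and then turn the fastener a quarter turn clockwise until it stops, so that the cover stays locked down when you take the finger away. Do not swing the cover open, and leave the locked cover and everything standing around as they are.

Things in the scene. Friction and masses are not known exactly. Their poses are not given: they have to be found in the camera images.
- unit: fixed white tube-sorting unit, 350 x 680 mm, deck 95 mm high. Its origin lies on the table half-way between the two fasteners, x towards the hinges, y to its left. A clear hood over a tube carousel stands on its left end, 150 mm high, from 170 mm left of the origin outwards
- bay_a: fixed curb of the bay whose cover stands ajar, fastener undone (the one to lock); may be the left or right one. Origin: on the unit's deck (95 mm above the table) under the fastener's axis; z up, x level from front edge to hinge (front edge 52 mm to -x, hinge line 123 mm to +x, 28 mm up). White cover 170 (x) x 124 mm (y); when shut its top is 48 mm and the slot floor 36 mm above this origin
- cover_a (a joint): hinge angle of that cover, rad: 0 = shut; grows as the front edge rises. A spring lifts an unlocked cover to about 0.077 (front edge 13 mm up, fastener 9 mm up); 4 to 5 N straight down at the fastener shuts it; a locked one rests at about 0.006
- dial_a (a joint): angle of that cover's fastener, rad: 0 = undone (slot parallel to the hinge), 1.571 = locked (slot points at the front edge), hard stop at each; grows clockwise seen from above. Stays where it is left; turning takes 0.1 to 0.15 N m. From 0.6 on its cam passes under a keeper; with the fastener over 3 mm above its shut height the cam strikes the keeper and it turns no further
- slot_a (a point): centre of the slot's floor. The fastener is a round grey dial, 82 mm across, sunk in the cover, 2 mm proud of it; a straight slot 30 mm wide, 14 mm deep, runs right across its middle (ends closed by the cover, 42 mm from the centre). x axis along the slot, z up out of it; at joint angle 0 its x is the bay's -y, at 1.571 the bay's -x
- bay_b: fixed curb of the bay whose cover is shut and already locked (leave it); may be the left or right one. Origin: on the unit's deck (95 mm above the table) under the fastener's axis; z up, x level from front edge to hinge (front edge 52 mm to -x, hinge line 123 mm to +x, 28 mm up). White cover 170 (x) x 124 mm (y); when shut its top is 48 mm and the slot floor 36 mm above this origin
- cover_b (a joint): hinge angle of that cover, rad: 0 = shut; grows as the front edge rises. A spring lifts an unlocked cover to about 0.077 (front edge 13 mm up, fastener 9 mm up); 4 to 5 N straight down at the fastener shuts it; a locked one rests at about 0.006
- dial_b (a joint): angle of that cover's fastener, rad: 0 = undone (slot parallel to the hinge), 1.571 = locked (slot points at the front edge), hard stop at each; grows clockwise seen from above. Stays where it is left; turning takes 0.1 to 0.15 N m. From 0.6 on its cam passes under a keeper; with the fastener over 3 mm above its shut height the cam strikes the keeper and it turns no further
- slot_b (a point): centre of the slot's floor. The fastener is a round grey dial, 82 mm across, sunk in the cover, 2 mm proud of it; a straight slot 30 mm wide, 14 mm deep, runs right across its middle (ends closed by the cover, 42 mm from the centre). x axis along the slot, z up out of it; at joint angle 0 its x is the bay's -y, at 1.571 the bay's -x
- tube_rack: loose bystander on the table at the right: blue two-tier tube rack, 88 x 193 mm, 102 mm high with its tubes; origin at the centre of its underside
- wash_bottle: loose bystander on the table at the right: white bottle, 64 mm across, 150 mm high; origin at the centre of its underside
- beaker: loose bystander on the unit's deck to the right of the covers: glass beaker, 66 mm across, 85 mm high; origin at the centre of its underside
- tip_box: loose bystander on the unit's deck behind the covers: clear-lidded pipette-tip box, 124 x 84 mm, 54 mm high; origin at the centre of its underside
- jar: loose bystander on the unit's deck to the right of the covers: amber jar, 44 mm across, 55 mm high; origin at the centre of its underside
- screwdriver: loose bystander lying on the unit's deck in front of the covers, 170 mm long, under 35 mm high
- screw_cap: loose bystander lying on the unit's deck near its front right corner: white screw cap, 32 mm across, 15 mm high; origin at the centre of its underside

How it is judged:
By the outcome, as a careful person would: the job done as asked, in the order asked, and still so for the second after the job is handed in, with the robot touching nothing.
It also fails if it takes over 38 s, if anything falls off the work surface, if the arm or the gripper's body presses on something with over 40 N, if the wrist force passes 120 N, or if a joint passes its speed limit or range.

## Robot

A 6-joint arm with a two-finger parallel gripper is mounted at the origin on the work surface. World frame = base frame: x ahead of the robot, y to its left, z up, the work surface at z = 0. Lengths are in m, angles in rad, forces in N, time in s.
With the tool pointing down it reaches from about 0.375 to 0.975 m from the base axis. Payload 3.8 kg.
Tool frame: the origin (TCP) lies at the very end of the fingers, on their centre line; the grasp point (between the pads) lies 19 mm behind it (bot.pinch_z is the distance from the TCP to the grasp point, in m); x points along the fingers, y is the direction in which the jaws open and shut, and the axes are right-handed (so a half turn about x gives the same grasp; the last joint's range is limited). The gripper opens to 85 mm and grips with 20 to 120 N. Pads are 22 mm wide; open, the fingers measure 114 mm over their backs; the gripper's body (76 mm by 85 mm) begins 54 mm behind the grasp point. The pads swing forward as they close: fully open they stand 13 mm farther back than shut.
Start: joints at [-1.15, 0.264, 1.604, -0, 1.274, -0.037], TCP at [0.298, -0.605, 0.231] pointing down, gripper open.
Joint ranges: [-2.63, 2.63], [-0.94, 2.18], [0.31, 2.57], [-1.31, 4.45], [0, 2.66], [-2.55, 2.55]. Speed limits (rad/s): [2.57, 2.57, 3.14, 3.14, 3.14, 3.14].

## Interface

Orientations are given as a rotation vector (axis times angle).
In Python, from workcell import monitor, imaging, finish_job, bot gives the robot as it stands.
- The arm moves only by the tool jog_arm, never from a script. Its argument "rows" is a list of rows, each a list of 7 numbers: the shift along the tool's x, y, z in m, then the turn, a rotation vector about the tool's x, y, z in rad, then the opening in per cent of the stroke, from 0 (shut) to 100 (fully open). A call has 1 to 20 rows; each row is the pose to reach, as a shift and turn from the pose measured when the call began, along the tool's axes at that moment; what a row does not reach only later rows make up. A row lasts 1/10 s, in which the tool goes at most 50 mm and 8.59 degrees, less where a joint would pass 70% of its speed; a pose out of reach is approached as far as the arm can. A call with a gripper value outside its range is refused whole. The fingers move at their own pace and stop on an object; "force" is the grip in N (left out, the last holds). Time passes only in rows, so rows that repeat a pose let the fingers close. It gives the time, the measured TCP pose, the force and the opening at its end, in the units of the state.
- monitor.read_state(): the state, without advancing time (a new reading comes with each control period).
- imaging.read_camera(name): name is "scene" or "top" or "wrist"; returns the picture (420x560x3 uint8, blue, green, red); there is no depth.
- imaging.camera_params(name): a dict with "fx", "fy", "cx", "cy" (pixels), "T" (4x4, takes a point from camera to world coordinates); the wrist camera has in their place "T_tool_cam" (4x4, takes a point from camera to tool coordinates, whose origin is the TCP and whose axes are the tool frame's). Camera axes: x right, y down, z forward; pixel columns grow to the right and rows downward; lengths in m; the calibration is good to about 2 mm. A picture is of the moment at which its call begins: read the wrist's pose just before it. camera_params takes no time and is no camera call.
- finish_job(): hands the job in, once; it reports no verdict.
The state is a dict: "time": time; "q": joint angles; "joint_vel": joint speeds; "joint_torque": joint torques, N m; "tool_pos": TCP position; "tcp_rot": TCP orientation; "wrist_force": force on the tool from outside, world axes, zero at the start; "torque": the same for the moment, N m; "width": opening from 0.0 (shut) to 1.0 (fully open).
Only numpy, scipy, OpenCV 4.12 (cv2) and the standard library are available. Lean on these libraries where they do the work, as an engineer would, in place of code of your own. Each camera call takes 0.05 s, during which the arm holds its last target. There are 200 camera calls.

## Working session

There is one attempt and no reset: what is moved stays moved. The work goes in short steps, Python scripts to look and compute and a tool call to move; the robot and the scene stay as the last step left them, time stands still between calls to the robot, and variables do not carry over. Pictures are saved under pics/ and viewed, about 8 in all and at most 12, crops included, and the job is handed in when it is done.

Besides the shell and the picture viewer there is one more tool, called after "Emit:" by a JSON object that holds its "op" and its "data". jog_arm: Moves the arm, as the interface text tells. Its arguments: {"type":"object","properties":{"rows":{"type":"array","items":{"type":"array","items":{"type":"number"}}},"force":{"type":"number"}},"required":["rows"]}

```bash
mkdir -p pics
python3 - <<'E'
from workcell import monitor, imaging
import cv2
s=monitor.read_state();print({k:s[k] for k in s})
for n in("scene","top"):
    cv2.imwrite(f"pics/{n}0.png",imaging.read_camera(n)); p=imaging.camera_params(n);print(n,p)
print(imaging.camera_params("wrist"))
E
```

```text
{'time': 0.0, 'q': array([-1.14990962e+00,  2.64749588e-01,  1.60537570e+00,  4.04908809e-05,
        1.27368618e+00, -3.68549296e-02]), 'joint_vel': array([ 0.00049626, -0.00034097,  0.00280455, -0.00012239, -0.00135426,
        0.00263817]), 'joint_torque': array([ 4.40649201e-04, -5.15112662e+01, -3.67313576e+01,  2.03910378e-05,
        1.30659464e-02,  8.64488641e-06]), 'tool_pos': array([ 0.29803899, -0.6048286 ,  0.2299635 ]), 'tcp_rot': array([ 1.96752998,  0.46062752, -1.96830881]), 'wrist_force': array([ 1.03740916, -0.02337465, -0.98052905]), 'torque': array([-0.02014702, -0.00689556,  0.05172554]), 'width': 1.0035041003612803}
scene {'fx': 463.0433543410117, 'fy': 463.0433543410117, 'cx': 278.10031275379043, 'cy': 220.05326864732152, 'T': array([[ 0.45976277,  0.68118167, -0.56974531,  1.18806233],
       [ 0.88802507, -0.34872396,  0.29967161, -0.49722346],
       [ 0.00544697, -0.64372597, -0.7652367 ,  1.01816761],
       [ 0.        ,  0.        ,  0.        ,  1.        ]])}
top {'fx': 393.02598235012147, 'fy': 393.02598235012147, 'cx': 275.3485060394282, 'cy': 207.9756433300967, 'T': array([[-2.69403139e-03, -9.89369038e-01,  1.45401682e-01,
         3.96031266e-01],
       [-9.99726234e-01, -7.14797604e-04, -2.33868853e-02,
        -1.34769551e-01],
       [ 2.32421930e-02, -1.45424881e-01, -9.89096256e-01,
         1.04243037e+00],
       [ 0.00000000e+00,  0.00000000e+00,  0.00000000e+00,
         1.00000000e+00]])}
{'fx': 291.8377039127482, 'fy': 291.8377039127482, 'cx': 279.32092093078853, 'cy': 213.16049975800922, 'T_tool_cam': array([[ 1.55914041e-05, -3.10014156e-01,  9.50731941e-01,
        -1.41902387e-01],
       [ 9.99999898e-01, -4.23608959e-04, -1.54529547e-04,
         3.70071089e-05],
       [ 4.50644915e-04,  9.50731846e-01,  3.10014118e-01,
        -8.02373203e-02],
       [ 0.00000000e+00,  0.00000000e+00,  0.00000000e+00,
         1.00000000e+00]])}
```

View pics/scene0.png

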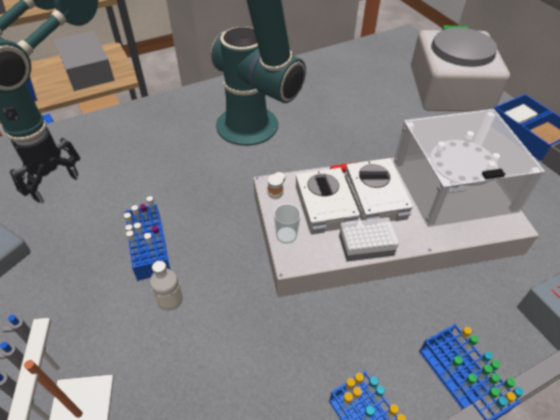

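View pics/top0.png

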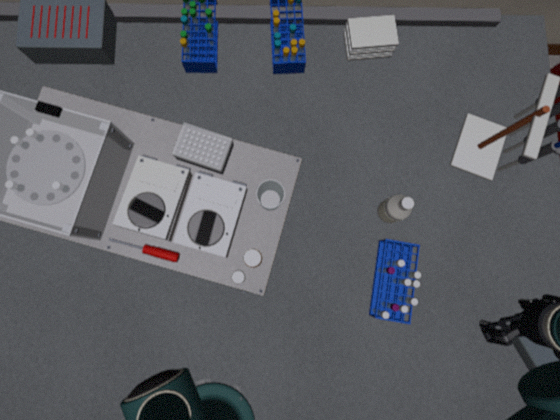

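```bash
cat > h.py <<'E'
from workcell import monitor, imaging
import cv2,numpy as np
from scipy.spatial.transform import Rotation as R
def ray(n,px,z,T=None):
    p=imaging.camera_params(n); T=p['T'] if T is None else T
    d=T[:3,:3]@np.array([(px[0]-p['cx'])/p['fx'],(px[1]-p['cy'])/p['fy'],1]); o=T[:3,3]
    return o+d*(z-o[2])/d[2]
def blobs(g,lo,hi,amin,roi):
    x0,y0,x1,y1=roi; m=cv2.inRange(g[y0:y1,x0:x1],lo,hi)
    cs,_=cv2.findContours(m,cv2.RETR_EXTERNAL,cv2.CHAIN_APPROX_NONE,offset=(x0,y0))
    return [c for c in cs if cv2.contourArea(c)>amin]
E
python3 - <<'E'
from h import *
g=cv2.cvtColor(cv2.imread('pics/top0.png'),cv2.COLOR_BGR2GRAY)
print(g[205,135:175],g[209,200:230])
for c in blobs(g,0,60,150,(110,170,245,260)):
    r=cv2.minAreaRect(c);print('slot',r,[ray('top',p,.145)[:2].round(4) for p in cv2.boxPoints(r)])
for n,p,z in(('a',(147,209.5),.152),('b',(206.5,228.5),.145)): print(n,ray('top',p,z))
for p in((300,157),(263,293),(109,246)): print('deck',ray('top',p,.095))
im=cv2.imread('pics/top0.png')[140:300,90:310]; cv2.imwrite('pics/topc.png',cv2.resize(im,None,fx=3.6,fy=3.6,interpolation=cv2.INTER_CUBIC))
E
```

```text
[  9   3  23  11  10  21  17  25  12  18  29  16  23  21  26  41  64  80
  94 103 108 107 108 106 105 107 107 102  84  82 139 171 176 174 174 174
 172 175 171 176] [164 156 145 143 133 134 138 135 144 148 156 157 168 174 177 172 177 175
 172 174 173 174 176 173 172 175 173 174 172 177]
slot ((205.396240234375, 227.61322021484375), (12.63716983795166, 34.47749328613281), 15.945395469665527) [array([0.4488, 0.0275]), array([0.5248, 0.0079]), array([ 0.5167, -0.0201]), array([ 4.409e-01, -2.000e-04])]
slot ((146.1000213623047, 209.80001831054688), (33.98823165893555, 12.969194412231445), 26.56505012512207) [array([0.5277, 0.1813]), array([0.5546, 0.1695]), array([0.5194, 0.0987]), array([0.4927, 0.1108])]
a [0.5232176  0.13585143 0.152     ]
b [0.48051147 0.00126992 0.145     ]
deck [ 0.66355797 -0.21887391  0.095     ]
deck [ 0.33244183 -0.12746967  0.095     ]
deck [0.44356422 0.2390376  0.095     ]
```

View pics/topc.png

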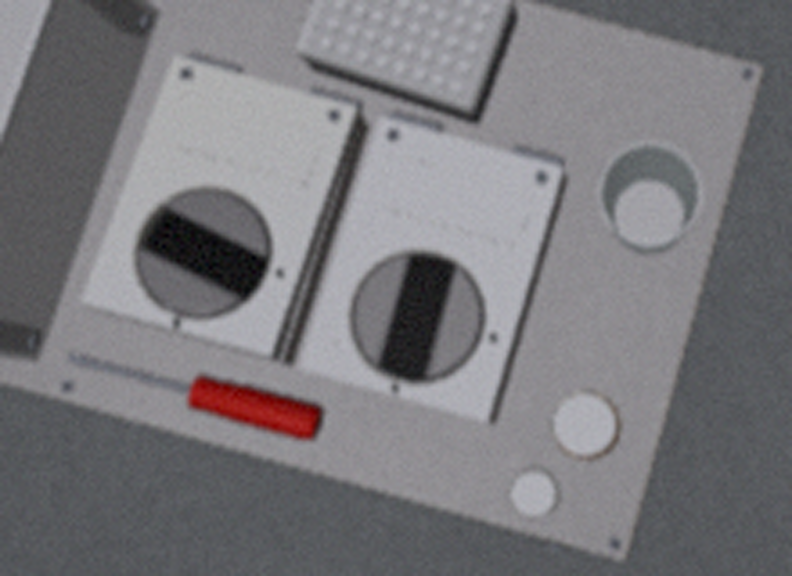

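```bash
cat > go.py <<'E'
from h import *
def plan(c,slotang,z):
    """rows numbers: tool-frame shift & turn to stand over c at height z with tool y along the slot"""
    s=monitor.read_state(); Rt=R.from_rotvec(s['tcp_rot']).as_matrix()
    y=Rt[:,1]; print('t',s['time'],'q1,q6',s['q'][[0,5]].round(3),'yaw y',np.degrees(np.arctan2(y[1],y[0])).round(2),'pos',s['tool_pos'].round(4))
    print('shift',(Rt.T@(np.array([c[0],c[1],z])-s['tool_pos'])).round(4))
    for k in(0,np.pi):
        a=slotang+k; xx=np.array([0,0,-1.]); yy=np.array([np.cos(a),np.sin(a),0])
        G=np.c_[xx,yy,np.cross(xx,yy)]
        print('turn',R.from_matrix(Rt.T@G).as_rotvec().round(4))
E
python3 - <<'E'
from go import *
plan((.5225,.137),np.arctan2(.0705,.035),.26)
E
```

```text
t 0.1 q1,q6 [-1.15  -0.037] yaw y -63.77 pos [ 0.2981 -0.6049  0.2301]
shift [-0.0287 -0.5664 -0.5292]
turn [-2.223e+00 -2.300e-03  1.000e-03]
turn [9.186e-01 8.000e-04 1.900e-03]
```

Emit:
{"op": "jog_arm", "data": {"rows": [[-0.05,0,0,0,0,0,30],[-0.05,-0.035,-0.033,-0.14,0,0,30],[-0.05,-0.07,-0.066,-0.28,0,0,30],[-0.05,-0.105,-0.099,-0.42,0,0,30],[-0.05,-0.14,-0.132,-0.56,0,0,30],[-0.05,-0.175,-0.165,-0.7,0,0,30],[-0.05,-0.21,-0.198,-0.84,0,0,30],[-0.05,-0.245,-0.231,-0.98,0,0,30],[-0.05,-0.28,-0.264,-1.12,0,0,30],[-0.05,-0.315,-0.297,-1.26,0,0,30],[-0.05,-0.35,-0.33,-1.4,0,0,30],[-0.05,-0.385,-0.363,-1.54,0,0,30],[-0.05,-0.42,-0.396,-1.68,0,0,30],[-0.05,-0.455,-0.429,-1.82,0,0,30],[-0.05,-0.49,-0.462,-1.96,0,0,30],[-0.05,-0.53,-0.495,-2.1,0,0,30],[-0.04,-0.566,-0.529,-2.223,-0.002,0.001,30],[-0.03,-0.566,-0.529,-2.223,-0.002,0.001,30],[-0.03,-0.566,-0.529,-2.223,-0.002,0.001,30],[-0.03,-0.566,-0.529,-2.223,-0.002,0.001,30]]}}

```text
time: 2.1
tool_pos: [0.5217, 0.1357, 0.2605]
tcp_rot: [0.361, 1.542, -0.363]
wrist_force: [-0.6, 0.4, 0.1]
width: 0.299
```

Run:
```python
from go import *
plan((.5225,.137),np.arctan2(.0705,.035),.20)
s=monitor.read_state(); im=imaging.read_camera('wrist'); cv2.imwrite('pics/w1.png',im)
T=np.eye(4);T[:3,:3]=R.from_rotvec(s['tcp_rot']).as_matrix();T[:3,3]=s['tool_pos'];T=T@imaging.camera_params('wrist')['T_tool_cam'];np.save('T1.npy',T)
print(s['wrist_force'],s['width'])
# bilateral slot detect
g=cv2.cvtColor(im,cv2.COLOR_BGR2GRAY)
for c in blobs(g,0,60,800,(0,0,560,420)):
    r=cv2.minAreaRect(c);print(r,cv2.contourArea(c))
```

```text
t 2.1 q1,q6 [ 0.208 -0.9  ] yaw y 63.54 pos [0.5217 0.1357 0.2605]
shift [0.0605 0.0016 0.0002]
turn [-0.0009 -0.0015  0.0016]
turn [3.1407e+00 2.5000e-03 2.4000e-03]
[-0.55407089  0.35023088  0.12790126] 0.29918913246531026
((279.5, 337.5), (163.0, 549.0), 90.0) 40307.0
((283.0, 206.5), (25.0, 86.0), 90.0) 2063.0
((136.33566284179688, 226.77064514160156), (80.10811614990234, 31.432435989379883), 71.07535552978516) 1825.0
```

View pics/w1.png

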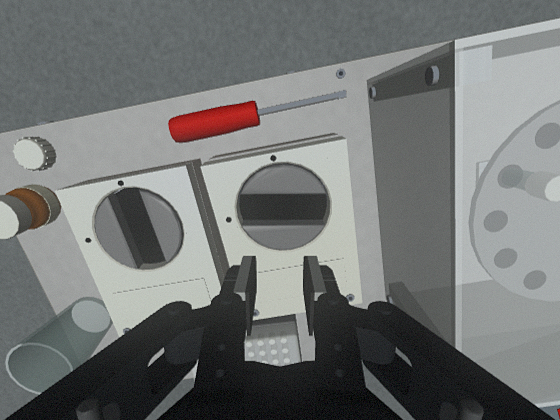

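Run:
```python
from go import *
T=np.load('T1.npy'); g=cv2.cvtColor(cv2.imread('pics/w1.png'),cv2.COLOR_BGR2GRAY)
# dial a ellipse: region darker than cover around centre
for name,roi,z,sd in(('a',(225,150,345,262),.153,(283,185)),('b',(85,178,192,275),.1455,(110,235))):
    x0,y0,x1,y1=roi; m=(g[y0:y1,x0:x1]<165).astype(np.uint8)
    n,l,st,ce=cv2.connectedComponentsWithStats(m); k=l[sd[1]-y0,sd[0]-x0]
    c=cv2.findContours((l==k).astype(np.uint8),cv2.RETR_EXTERNAL,cv2.CHAIN_APPROX_NONE,offset=(x0,y0))[0]
    c=cv2.convexHull(max(c,key=len)); e=cv2.fitEllipse(c); P=np.array([ray('wrist',p[0],z,T)[:2] for p in c],np.float32)
    print(name,e,'circle xy,r',cv2.minEnclosingCircle(P))
    # slot: floor mask
    for c in blobs(g,0,75,500,roi):
        r=cv2.minAreaRect(c); b=cv2.boxPoints(r); W=[ray('wrist',p,z-.002-.012,T)[:2].round(4) for p in b]; print(' slot',r,W,'mean',np.mean(W,0))
```

```text
a ((282.57275390625, 204.13241577148438), (92.88404083251953, 95.45738983154297), 100.33927917480469) circle xy,r ((0.5177849531173706, 0.14134666323661804), 0.04459276422858238)
 slot ((281.5, 194.0), (60.0, 89.0), 90.0) [array([0.4691, 0.1197]), array([0.5048, 0.1914]), array([0.5575, 0.1683]), array([0.5194, 0.0917])] mean [0.5127   0.142775]
b ((137.2964630126953, 226.46160888671875), (80.5935287475586, 98.06243133544922), 130.80691528320312) circle xy,r ((0.4785902500152588, 0.008856069296598434), 0.045626554638147354)
 slot ((148.7147979736328, 221.53343200683594), (82.93150329589844, 58.24406051635742), 66.1135025024414) [array([ 0.4396, -0.0094]), array([0.4434, 0.0491]), array([0.5234, 0.0362]), array([ 0.5217, -0.0278])] mean [0.482025 0.012025]
```

Run:
```python
from go import *
T=np.load('T1.npy')
for p in((282.6,204.5),(283,206.5)): print([ray('wrist',p,z,T)[:2].round(4) for z in(.139,.150,.153)])
print(ray('top',(146.4,210),.153),ray('top',(147,209.5),.153))
for p in((237,207),(329,207)): print('end',ray('wrist',p,.139,T).round(4))
for c in((.5205,.1385),): plan(c,np.arctan2(.0705,.035),.165)
```

```text
[array([0.5215, 0.1396]), array([0.5185, 0.1409]), array([0.5177, 0.1413])]
[array([0.5234, 0.1391]), array([0.5204, 0.1404]), array([0.5196, 0.1408])]
[0.52192802 0.13684783 0.153     ] [0.52307476 0.1355475  0.153     ]
end [0.5045 0.1    0.139 ]
end [0.5431 0.1777 0.139 ]
t 2.15 q1,q6 [ 0.208 -0.901] yaw y 63.5 pos [0.5221 0.1353 0.2611]
shift [ 0.0961  0.0022 -0.0028]
turn [-0.0018 -0.0005  0.0007]
turn [3.1398e+00 1.1000e-03 8.0000e-04]
```

Emit:
{"op": "jog_arm", "data": {"rows": [[0.04,0.003,-0.003,0,0,0,30],[0.075,0.003,-0.003,0,0,0,30],[0.09,0.003,-0.003,0,0,0,30],[0.095,0.003,-0.003,0,0,0,30],[0.095,0.003,-0.003,0,0,0,30]]}}

```text
time: 2.65
tool_pos: [0.521, 0.1386, 0.1666]
tcp_rot: [0.363, 1.54, -0.364]
wrist_force: [-0.3, 0.5, 0.0]
width: 0.298
```

Run:
```python
from go import *
plan((.5205,.1385),np.arctan2(.0705,.035),.165)
s=monitor.read_state(); im=imaging.read_camera('wrist'); cv2.imwrite('pics/w2.png',im)
T=np.eye(4);T[:3,:3]=R.from_rotvec(s['tcp_rot']).as_matrix();T[:3,3]=s['tool_pos'];T=T@imaging.camera_params('wrist')['T_tool_cam'];np.save('T2.npy',T)
```

```text
t 2.65 q1,q6 [ 0.214 -0.893] yaw y 63.41 pos [0.521  0.1386 0.1666]
shift [ 0.0016 -0.0003 -0.0004]
turn [-0.0032 -0.0003  0.0006]
turn [3.1384e+00 9.0000e-04 4.0000e-04]
```

View pics/w2.png

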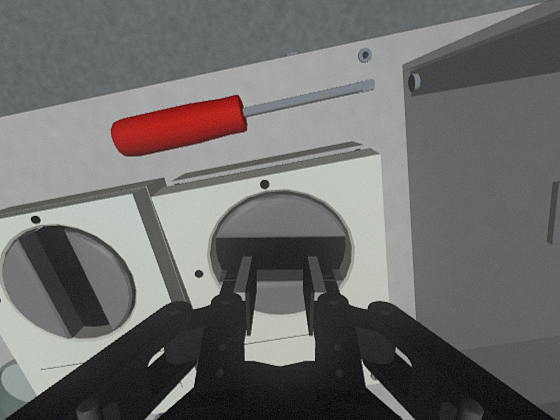

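Run:
```python
from go import *
T=np.load('T2.npy'); p0=monitor.read_state(); Rt=R.from_rotvec(p0['tcp_rot']).as_matrix()
def t(p,z): return (Rt.T@(ray('wrist',p,z,T)-p0['tool_pos']))[1:].round(4)
print('front edge',t((281,191),.156),'back edge',t((281,314),.150),'L',t((209,250),.153),'R',t((354,250),.153))
print('slot front wall top',t((281,237),.154),'floor front',t((281,254),.1405),'back top',t((281,281),.1525))
g=cv2.cvtColor(cv2.imread('pics/w2.png'),cv2.COLOR_BGR2GRAY)
print(g[228:300:1,282])
```

```text
front edge [ 0.0007 -0.0424] back edge [0.0009 0.0404] L [-0.0413 -0.0063] R [ 0.0435 -0.0062]
slot front wall top [ 0.0008 -0.0149] floor front [0.0009 0.0024] back top [0.0008 0.0147]
[116 119 116 113 111 111 107 112  92  57  34  45  37  37  42  34  38  31
  37  39  35  37  34  34  30  34  36  39  31  36  36  39  33  40  34  35
  36  35  34  29  30  46  68  55  60  58  63  65  59  62  63  59  70  97
 122 122 120 117 114 111 113 109 111 112 112 115 112 110 114 112 114 111]
```

Emit:
{"op": "jog_arm", "data": {"rows": [[0.008,0.001,-0.0005,0,0,0,30],[0.016,0.001,-0.0005,0,0,0,30],[0.022,0.001,-0.0005,0,0,0,30],[0.026,0.001,-0.0005,0,0,0,30],[0.028,0.001,-0.0005,0,0,0,30],[0.03,0.001,-0.0005,0,0,0,30],[0.03,0.001,-0.0005,0,0,0,30]]}}

```text
time: 3.4
tool_pos: [0.5216, 0.1401, 0.1375]
tcp_rot: [0.364, 1.539, -0.363]
wrist_force: [-1.7, 0.7, 1.5]
width: 0.305
```

Emit:
{"op": "jog_arm", "data": {"rows": [[0.002,0,0,0,0,0,30],[0.004,0,0,0,0,0,30],[0.006,0,0,0,0,0,30],[0.008,0,0,0,0,0,30],[0.008,0,0,0,0,0,30]]}}

```text
time: 3.9
tool_pos: [0.5215, 0.1403, 0.1308]
tcp_rot: [0.364, 1.54, -0.363]
wrist_force: [-5.5, 0.5, 11.3]
width: 0.3
```

Emit:
{"op": "jog_arm", "data": {"rows": [[0.002,0,0,0,0,0,30],[0.002,0,0,0,0,0,30],[0.002,0,0,0,0,0,30]]}}

```text
time: 4.2
tool_pos: [0.5215, 0.1403, 0.1307]
tcp_rot: [0.364, 1.54, -0.363]
wrist_force: [-7.5, -1.1, 14.0]
width: 0.3
```

Run:
```python
from go import *
s=monitor.read_state();print(s['tool_pos'],s['wrist_force'],s['torque'])
im=imaging.read_camera('wrist'); cv2.imwrite('pics/w3.png',im)
```

```text
[0.52148236 0.14034926 0.13071512] [-7.50404432 -1.05582778 14.02514966] [-0.17266886  1.22750693 -0.05924152]
```

View pics/w3.png

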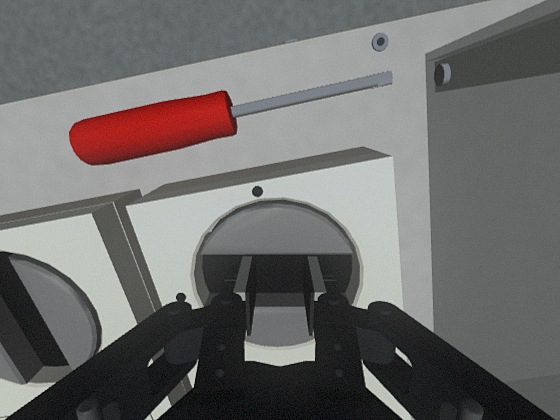

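Emit:
{"op": "jog_arm", "data": {"rows": [[0.0018,0,0,0.08,0,0,30],[0.0018,0,0,0.16,0,0,30],[0.0018,0,0,0.24,0,0,30],[0.0018,0,0,0.32,0,0,30],[0.0018,0,0,0.4,0,0,30],[0.0018,0,0,0.48,0,0,30],[0.0018,0,0,0.56,0,0,30],[0.0018,0,0,0.64,0,0,30],[0.0018,0,0,0.72,0,0,30],[0.0018,0,0,0.8,0,0,30]]}}

```text
time: 5.25
tool_pos: [0.5226, 0.1388, 0.1307]
tcp_rot: [0.981, 1.334, -0.981]
wrist_force: [-3.1, -4.8, 11.7]
width: 0.303
```

Run:
```python
from go import *
plan((.521,.1397),np.arctan2(.0705,.035)-1.41,.13); s=monitor.read_state();print(s['wrist_force'],s['torque'])
```

```text
t 5.25 q1,q6 [ 0.216 -0.088] yaw y 17.48 pos [0.5226 0.1388 0.1307]
shift [ 0.0007 -0.0013 -0.0014]
turn [ 0.605   0.0027 -0.0029]
turn [-2.5366  0.0037  0.0035]
[-3.10443896 -4.80506628 11.67862914] [-1.05683219  0.66513979  0.18276108]
```

Emit:
{"op": "jog_arm", "data": {"rows": [[0.0015,0,0,0.08,0,0,30],[0.0015,0,0,0.16,0,0,30],[0.0015,0,0,0.24,0,0,30],[0.0015,0,0,0.32,0,0,30],[0.0015,0,0,0.4,0,0,30],[0.0015,0,0,0.48,0,0,30],[0.0015,0,0,0.56,0,0,30],[0.0015,0,0,0.64,0,0,30],[0.0015,0,0,0.7,0,0,30],[0.0015,0,0,0.7,0,0,30]]}}

```text
time: 6.25
tool_pos: [0.5217, 0.1374, 0.1307]
tcp_rot: [1.491, 0.99, -1.495]
wrist_force: [-8.8, -4.8, 13.7]
width: 0.299
```

Run:
```python
from go import *
plan((.521,.1397),np.arctan2(.0705,.035)-1.41,.13); s=monitor.read_state();print(s['wrist_force'],s['torque'])
im=imaging.read_camera('wrist'); cv2.imwrite('pics/w4.png',im)
```

```text
t 6.25 q1,q6 [0.215 0.613] yaw y -22.67 pos [0.5217 0.1374 0.1307]
shift [ 0.0007 -0.0015 -0.0019]
turn [-0.0956  0.0048 -0.0024]
turn [ 3.046  -0.0037 -0.0074]
[-8.79838116 -4.78975886 13.68832053] [-0.88855841  1.5903541   0.05701039]
```

View pics/w4.png

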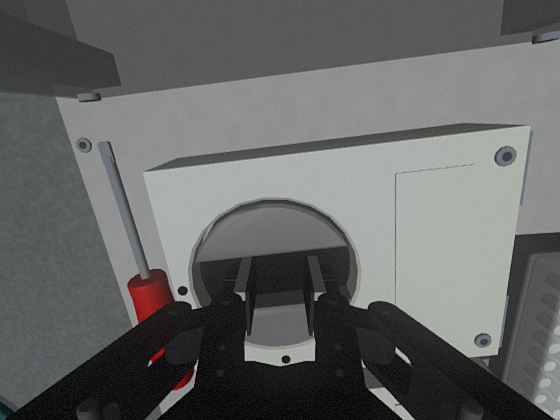

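Emit:
{"op": "jog_arm", "data": {"rows": [[0.0012,0,0,0.05,0,0,30],[0.0012,0,0,0.1,0,0,30],[0.0012,0,0,0.14,0,0,30],[0.0012,0,0,0.14,0,0,30],[0.0012,0,0,0.14,0,0,30]]}}

```text
time: 6.8
tool_pos: [0.5236, 0.1384, 0.1309]
tcp_rot: [1.591, 0.902, -1.586]
wrist_force: [1.0, 3.9, 5.9]
width: 0.301
```

Run:
```python
from go import *
plan((.521,.1397),np.arctan2(.0705,.035)-1.41,.13); s=monitor.read_state();print(s['wrist_force'],s['torque'])
```

```text
t 6.8 q1,q6 [0.215 0.751] yaw y -30.55 pos [0.5236 0.1384 0.1309]
shift [ 0.0008 -0.0029  0.0002]
turn [-0.2333  0.0011 -0.006 ]
turn [ 2.9083e+00 -8.8000e-03 -1.6000e-03]
[0.97488248 3.87512833 5.88652657] [ 0.62293908 -0.08901664  0.3227649 ]
```

Emit:
{"op": "jog_arm", "data": {"rows": [[0,0,0,-0.07,0,0,30],[0,0,0,-0.13,0,0,30],[-0.005,0,0,-0.14,0,0,30],[-0.015,0,0,-0.14,0,0,30],[-0.03,0,0,-0.14,0,0,30],[-0.06,0,0,-0.14,0,0,30],[-0.1,0,0,-0.14,0,0,30],[-0.12,0,0,-0.14,0,0,30],[-0.12,0,0,-0.14,0,0,30]]}}

```text
time: 7.7
tool_pos: [0.5258, 0.1393, 0.2567]
tcp_rot: [1.501, 0.987, -1.481]
wrist_force: [0.6, -1.0, 0.0]
width: 0.303
```

Run:
```python
from go import *
s=monitor.read_state();print(s['time'],s['tool_pos'],s['wrist_force'])
im=imaging.read_camera('wrist'); cv2.imwrite('pics/w5.png',im)
T=np.eye(4);T[:3,:3]=R.from_rotvec(s['tcp_rot']).as_matrix();T[:3,3]=s['tool_pos'];T=T@imaging.camera_params('wrist')['T_tool_cam'];np.save('T5.npy',T)
```

```text
7.7 [0.52578495 0.13925433 0.25665668] [ 0.55211111 -0.98435279  0.01983021]
```

View pics/w5.png

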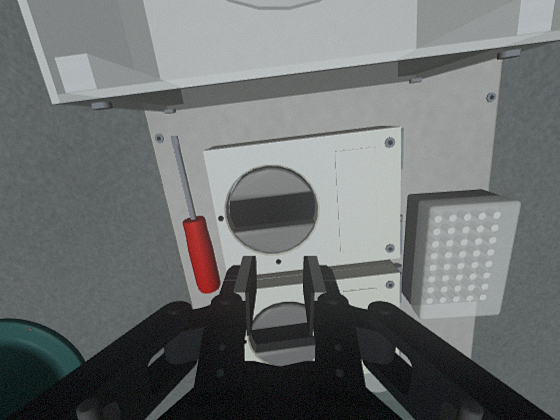

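Run:
```python
from go import *
T=np.load('T5.npy'); im=cv2.imread('pics/w5.png'); g=cv2.cvtColor(im,cv2.COLOR_BGR2GRAY)
E=[]
for nm,xs,lo,hi,sg in(('cover top',range(215,396,4),120,160,1),('slot top',range(242,302,3),180,208,-1),('slot bottom',range(242,302,3),212,245,1)):
    P=[]
    for x in xs:
        d=sg*np.diff(cv2.GaussianBlur(g,(3,3),0)[lo:hi,x].astype(float)); P.append((x,lo+d.argmax()+.5))
    vx,vy,x0,y0=cv2.fitLine(np.float32(P),cv2.DIST_HUBER,0,.01,.01).ravel()
    a,b=[ray('wrist',(x,y0+(x-x0)*vy/vx),.144,T) for x in(xs[0],xs[-1])]
    print(nm,(vx,vy,x0,y0),'world deg',np.degrees(np.arctan2(*(b-a)[[1,0]])))
cv2.imwrite('pics/w5c.png',cv2.resize(im[120:280,195:415],None,fx=3.6,fy=3.6,interpolation=cv2.INTER_CUBIC))
```

```text
cover top (np.float32(0.9928412), np.float32(-0.1194422), np.float32(313.8), np.float32(136.6)) world deg -15.971807610834137
slot top (np.float32(0.9911602), np.float32(-0.1326703), np.float32(276.8), np.float32(194.8)) world deg -14.946125203016841
slot bottom (np.float32(0.99212277), np.float32(-0.12526922), np.float32(276.8), np.float32(227.0)) world deg -15.2166465196518
```

View pics/w5c.png

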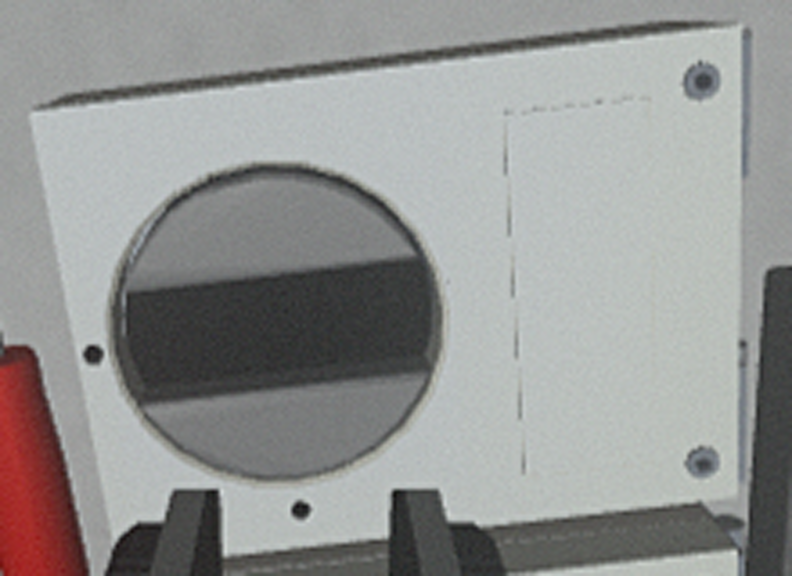

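```bash
python3 -c "
from workcell import finish_job
print(finish_job())"
```

```text
the job is handed in; nothing more can be done
None
```

The left cover (bay_a) is shut and its fastener is turned to the locked stop. I handed the job in at about 8 s of robot time, with the arm clear of the unit.

- **Pressing shut:** With the fingers 30 % open I set the fingertips in the slot and pressed down. The cover met its hard stop with the fingertips at z = 0.131 m and about 14 N of force.
- **Turning:** I kept pressing and turned clockwise. The fastener stopped: the tool turned about 8° further without the slot following, and the moment on the wrist rose to about 0.32 N m. That is roughly twice what turning the fastener takes.
- **After lifting off:** The last wrist picture shows the slot pointing at the front edge, within about 1° of the cover's side edge. The dial looks about 10 mm lower than before, so the cover stayed down. The wrist force was back to about zero.
- **Where the checks disagreed:**
  - That 1° offset is on the undone side, about the size of my measuring error.
  - Estimates of the unit's heading from different pictures spread over 16–17.6°.
  - The top and wrist cameras put the dial centre about 5 mm apart, which a closer picture settled.
- **Bystanders:** The screwdriver and tip box looked in place in the last picture. The other items were not looked at again, but no contact away from the slot showed up.

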